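# Wipe copper offcuts off a soft-footed flange plate

## Task

Take the wide scraper from its rest, set its brass blade down on the aluminium plate at the end away from the blue tray, behind all the copper chips, and keeping the blade pressed lightly on the plate all the way, wipe the chips off into the blue tray. Only the scraper may push the chips, and never press hard (stay under 25 N). Then set the scraper back on its rest as it was, with all five chips in the tray and the other parts left where they are.

Things in the scene. Friction and masses are not known exactly. Their poses are not given: they have to be found in the camera images.
- station: Fixed wiping station. Origin on the shelf below the plate's centre, z up. Plate: x -55..55, y -90..90 mm. Beyond its -y end a blue open tray, lower than the plate, spans x -85..85, y -186..-76 mm (walls 4 mm, rim 34 mm above the shelf); the plate overhangs the tray's near wall by 10 mm, so what is pushed off the plate's -y end falls into the tray.
- plate: Bare aluminium plate, 110 (x) x 180 (y) x 16 mm, axes as the station's, origin at its centre, its top face 8 mm above the origin (54 mm above the shelf at rest). No rim. It stays level on soft rubber feet and sinks about 1 mm for each 7 N pressed on it, 6 mm at most.
- rest: Fixed grey rest of the scraper. Origin at the centre of its foot on the shelf, z up. Foot 190 (x) x 60 (y) x 8 mm. Two posts at x = -74 and 74 mm, 16 mm long in x, carry the ends of the scraper's block on their tops, 50 mm above the shelf, between yellow cheeks 42 mm apart in y that rise to 64 mm. The blade hangs free between the posts.
- scraper: 0.35 kg scraper, sitting on the rest. Block 156 (x) x 24 (y) x 30 mm (z 0..30), black grip on top 60 (x) x 24 (y) x 45 mm (z 30..75). Origin: centre of the block's underside, z up. A brass blade, 124 (x) x 5 (y) mm, stands out below, centred; how far was set by hand, anywhere from 6 to 30 mm, and is not told: find it by touch. It is clamped and does not slip under light pressing.
- chip0: Copper gasket offcut, bent and flat, about 31 x 14 mm, 5 mm thick, 18 g; origin at the centre of its underside. Lies on the plate at the start, always with y (station's frame) below 56 mm.
- chip1: Copper gasket offcut, bent and flat, about 31 x 14 mm, 5 mm thick, 18 g; origin at the centre of its underside. Lies on the plate at the start, always with y (station's frame) below 56 mm.
- chip2: Copper gasket offcut, bent and flat, about 31 x 14 mm, 5 mm thick, 18 g; origin at the centre of its underside. Lies on the plate at the start, always with y (station's frame) below 56 mm.
- chip3: Copper gasket offcut, bent and flat, about 31 x 14 mm, 5 mm thick, 18 g; origin at the centre of its underside. Lies on the plate at the start, always with y (station's frame) below 56 mm.
- chip4: Copper gasket offcut, bent and flat, about 31 x 14 mm, 5 mm thick, 18 g; origin at the centre of its underside. Lies on the plate at the start, always with y (station's frame) below 56 mm.
- centering_ring: Bystander: stainless centering ring, 75 mm across, 14 mm high, flat on the shelf; origin at the centre of its underside.
- gasket: Bystander: copper gasket ring, 82 mm across, 6 mm high, flat on the shelf; origin at the centre of its underside.
- clamp_half: Bystander: curved half of a clamp, aluminium with black rubber rim, about 120 mm long (y), 24 mm high, lying on the shelf; origin on its underside.
Mind the look-alikes: they are no part of the job. Leave any green, red or turquoise look-alike of the chip4 alone.

How it is judged:
On the way, in this order (a step that is already met when the one before it is completed fails the run):
1. the blade is pressed on the plate (over 1.5 N) at the end away from the tray, the scraper more than 55 mm from the plate's middle, all chips still on the plate (contact force between scraper and plate above 1.5 N and y of scraper in the frame of station above 0.055 m and z of each of chip0, chip1, chip2, chip3, chip4 in the frame of station above 0.04 m), for 0.1 s.
2. still pressed (over 1.5 N), the scraper passes the middle of the plate (within 25 mm) (contact force between scraper and plate above 1.5 N and y of scraper in the frame of station between -0.025 and 0.025 m), for 0.1 s.
3. still pressed (over 1.5 N), it reaches the tray end (more than 60 mm past the plate's middle) (contact force between scraper and plate above 1.5 N and y of scraper in the frame of station below -0.06 m), for 0.05 s.
At the end, for the whole second after the job is handed in: All five chips lie still in the blue tray, below its rim; the scraper sits released and at rest on both posts of its rest, upright (within 0.1 rad), within 15 mm of the rest's centre and 0.15 rad of its direction (y of chip0 in the frame of station between -0.186 and -0.08 m and x of chip0 in the frame of station between -0.085 and 0.085 m and z of each of chip0, chip1, chip2, chip3, chip4 in the frame of station below 0.034 m and linear speed of each of chip0, chip1, chip2, chip3, chip4 below 0.03 m/s and y of chip1 in the frame of station between -0.186 and -0.08 m and x of chip1 in the frame of station between -0.085 and 0.085 m and y of chip2 in the frame of station between -0.186 and -0.08 m and x of chip2 in the frame of station between -0.085 and 0.085 m and y of chip3 in the frame of station between -0.186 and -0.08 m and x of chip3 in the frame of station between -0.085 and 0.085 m and y of chip4 in the frame of station between -0.186 and -0.08 m and x of chip4 in the frame of station between -0.085 and 0.085 m and horizontal distance between scraper and rest below 0.015 m and height (world z) of scraper between 0.046 and 0.054 m and angle between scraper's own z axis and vertical below 0.1 rad and angle between the x axis of scraper and the x axis of rest, either way round below 0.15 rad and linear speed of scraper below 0.02 m/s); the robot touches nothing.
It fails at once if the scraper presses on the plate with more than 25 N (contact force between scraper and plate above 25 N).
It fails at once if the fingers push a chip (contact force between the fingers and chip0 above 0.3 N or contact force between the fingers and chip1 above 0.3 N or contact force between the fingers and chip2 above 0.3 N or contact force between the fingers and chip3 above 0.3 N or contact force between the fingers and chip4 above 0.3 N).
It fails at once if a bystander part is moved more than 15 mm (distance of any of centering_ring, gasket, clamp_half from where it was at the start of the episode above 0.015 m).
It also fails if it takes over 54 s, if anything falls off the work surface, if the arm or the gripper's body presses on something with over 40 N, if the wrist force passes 120 N, or if a joint passes its speed limit or range.

## Robot

A 7-joint arm with a two-finger parallel gripper is mounted at the origin on the work surface. World frame = base frame: x ahead of the robot, y to its left, z up, the work surface at z = 0. Lengths are in m, angles in rad, forces in N, time in s.
With the tool pointing down it reaches from about 0.4 to 0.85 m from the base axis. Payload 10.4 kg.
Tool frame: the origin (TCP) lies at the very end of the fingers, on their centre line; the grasp point (between the pads) lies 19 mm behind it; z points along the fingers, y is the direction in which the jaws open and shut (so a half turn about z gives the same grasp; the last joint's range is limited). The gripper opens to 85 mm and grips with 20 to 120 N. Pads are 22 mm wide; open, the fingers measure 114 mm over their backs; the gripper's body (76 mm by 85 mm) begins 54 mm behind the grasp point. The pads swing forward as they close: fully open they stand 13 mm farther back than shut.
Start: joints at [1.284, 0.332, -0.065, 1.46, 0.022, 1.35, -0.088], TCP at [0.163, -0.603, 0.231] pointing down, gripper open.
Joint ranges: [-2.6, 2.6], [-0.5, 2.12], [-1.47, 1.34], [0.16, 2.42], [-1.27, 4.41], [0.06, 2.06], [-2.6, 2.6]. Speed limits (rad/s): [2.22, 2.22, 2.79, 2.79, 3.14, 3.14, 3.14].

## Interface

Orientations are given as a unit quaternion [w, x, y, z].
In Python, from cell import env gives the robot as it stands.
- The arm moves only by the tool step_arm, never from a script. Its argument "commands" is a list of rows, each an object of numbers: "x", "y", "z": the shift along the world's x, y, z in mm; "turn": the turn about the world's z in degrees. In form: [{"x": .., "y": .., "z": .., "turn": ..}, ...]. A call has 1 to 8 rows; each row shifts and turns the commanded pose from where the row before left it; what a row does not reach is not made up. A row lasts 1/8 s, in which the tool goes at most 62.5 mm and 10.7 degrees, less where a joint would pass 70% of its speed; a pose out of reach is approached as far as the arm can. A call is refused whole if a number of a shift passes 62.5 or a number of a turn 10.7, either way. A call with a gripper value outside its range is refused whole. "grip" is the closure, from 0 (fully open) to 1 (shut), set as the call begins (left out, the last holds). The fingers move at their own pace and stop on an object; "newtons" is the grip in N (left out, the last holds). Time passes only in rows, so rows that do not move let the fingers close. It gives the time, the measured TCP pose, the force and the opening at its end, in the units of the state.
- env.read_state(): the state, without advancing time (a new reading comes with each control period).
- env.grab_frame(name): name is "scene" or "top"; returns a dict with "color" (480x640x3 uint8, blue, green, red), "range_z" (480x640 float32, m along the optical axis (not along the pixel's ray), 0 where there is no reading), "fx", "fy", "cx", "cy" (pixels), "cam_to_world" (4x4, takes a point from camera to world coordinates). Camera axes: x right, y down, z forward; pixel columns grow to the right and rows downward; lengths in m; the calibration is good to about 2 mm. A picture is of the moment at which its call begins.
- env.sign_off(): hands the job in, once; it reports no verdict.
The state is a dict: "time_s": time; "joint_pos": joint angles; "dq": joint speeds; "joint_torque": joint torques, N m; "eef_pos": TCP position; "orientation": TCP orientation; "ft_force": force on the tool from outside, world axes, zero at the start; "wrist_torque": the same for the moment, N m; "width": opening from 0.0 (shut) to 1.0 (fully open).
Only numpy, scipy, OpenCV 4.12 (cv2) and the standard library are available. Lean on these libraries where they do the work, as an engineer would, in place of code of your own. Each camera call takes 0.05 s, during which the arm holds its last target. There are 200 camera calls.

## Working session

There is one attempt and no reset: what is moved stays moved. The work goes in short steps, Python scripts to look and compute and a tool call to move; the robot and the scene stay as the last step left them, time stands still between calls to the robot, and variables do not carry over. Pictures are saved under pics/ and viewed, about 8 in all and at most 12, crops included, and the job is handed in when it is done.

Besides the shell and the picture viewer there is one more tool, called after "Request:" as name([rows], argument=value, ...), one row to a line, values as JSON. step_arm: Moves the arm, as the interface text tells. Its arguments: {"type":"object","properties":{"commands":{"type":"array"},"grip":{"type":"number"},"newtons":{"type":"number"}},"required":["commands"]}

```bash
mkdir -p pics
cat > h.py <<'E'
import numpy as np, cv2
from cell import env
def grab(n):
    f=env.grab_frame(n); return f
def pts(f):
    z=f["range_z"]; v,u=np.indices(z.shape)
    P=np.stack([(u-f["cx"])/f["fx"]*z,(v-f["cy"])/f["fy"]*z,z,np.ones_like(z)],-1)
    W=P@np.asarray(f["cam_to_world"]).T; W=W[...,:3]; W[z<=0]=np.nan; return W
E
python3 - <<'E'
from h import *
s=env.read_state(); print({k:np.round(s[k],3) for k in s})
for n in("scene","top"):
    f=grab(n); cv2.imwrite(f"pics/{n}0.png",f["color"]); np.savez(f"{n}0.npz",**f); print(n,f["fx"],np.round(f["cam_to_world"],3).tolist())
E
```

```text
{'time_s': np.float64(0.0), 'joint_pos': array([ 1.284,  0.333, -0.065,  1.461,  0.022,  1.35 , -0.088]), 'dq': array([-0.   , -0.001, -0.001,  0.   ,  0.001,  0.   , -0.   ]), 'joint_torque': array([ 1.0000e-03, -6.2545e+01,  5.0000e-02, -3.9160e+01,  1.6000e-02,
        1.0000e-02,  0.0000e+00]), 'eef_pos': array([ 0.163, -0.603,  0.231]), 'orientation': array([-0.001,  0.991,  0.132, -0.   ]), 'ft_force': array([ 0.033, -0.024, -0.158]), 'wrist_torque': array([ 0.009, -0.022, -0.018]), 'width': np.float64(0.998)}
scene 548.0383233332744 [[-0.395, 0.697, -0.598, 1.095], [0.919, 0.299, -0.259, 0.222], [-0.002, -0.652, -0.758, 0.733], [0.0, 0.0, 0.0, 1.0]]
top 511.5233948081635 [[-0.011, -0.994, 0.106, 0.505], [-1.0, 0.012, 0.009, -0.021], [-0.01, -0.106, -0.994, 0.892], [0.0, 0.0, 0.0, 1.0]]
```

View pics/top0.png

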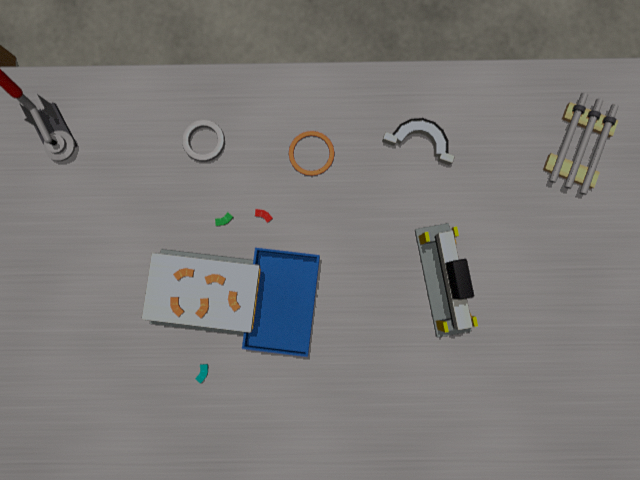

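View pics/scene0.png

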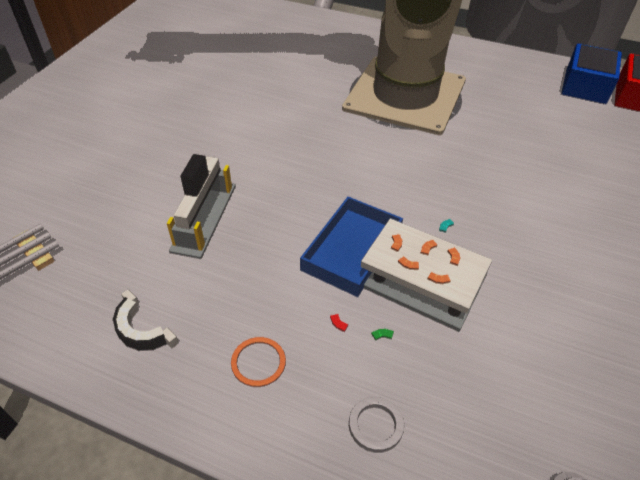

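The top view shows the plate at about (202,292) with five copper chips on it, at (184,273), (215,279), (177,306), (203,307) and (234,300). The blue tray is to its right at (283,302). The scraper is on its rest with the black grip at (459,279).

Possible mix-ups:
- **Chips:** the green (224,219), red (263,215) and turquoise (203,373) look-alikes, and the gasket ring (312,153).
- **Scraper:** the rods at (583,145) and the tool at (50,130).

Next I'll measure.

```bash
cat > m.py <<'E'
from h import *
def rect(P,name):
    r=cv2.minAreaRect((P[:,:2]*1000).astype(np.float32)); print(name,np.round(r[0],1),np.round(r[1],1),round(r[2],2),"z",np.round(np.percentile(P[:,2],[2,50,98])*1000,1),len(P)); return r
def clean(m):
    m=cv2.morphologyEx(m.astype(np.uint8),cv2.MORPH_OPEN,np.ones((3,3)))
    n,l,s,c=cv2.connectedComponentsWithStats(m); return l==1+np.argmax(s[1:,4])
E
python3 - <<'E'
from m import *
for n in("top","scene"):
    f=dict(np.load(f"{n}0.npz")); W=pts(f); hsv=cv2.cvtColor(f["color"],cv2.COLOR_BGR2HSV).astype(int); H,S,V=[hsv[...,i] for i in range(3)]; x,y,z=W[...,0],W[...,1],W[...,2]
    print("==",n)
    roi=(x>.3)&(x<.75)&(y>-.5)&(y<.45)
    sc=roi&(y<-.2)
    pl=clean(roi&(y>0)&(abs(z-.054)<.007)&((S<60)|(H<20))&(V>90)); rect(W[pl],"plate")
    gr=clean(sc&(z>.09)); rect(W[gr],"scraper>90"); 
    g2=sc&(z>.117); rect(W[clean(g2)],"grip top")
    b=clean(sc&(z>.072)&(z<.086)&(V>90)); rect(W[b],"block top")
    ft=clean(sc&(abs(z-.008)<.004)); rect(W[ft],"foot")
    ye=sc&(H>20)&(H<35)&(S>150)&(V>80)
    k,l,s,c=cv2.connectedComponentsWithStats((ye&(z>.058)).astype(np.uint8))
    for i in range(1,k):
        if s[i,4]>5: print("cheek",np.round(W[l==i].mean(0)*1000,1),s[i,4])
    tr=clean(roi&(H>100)&(H<125)&(S>120)&(z>.028)); rect(W[tr],"tray rim")
    ch=roi&(y>0)&(H<16)&(S>130)&(z>.04)
    k,l,s,c=cv2.connectedComponentsWithStats(ch.astype(np.uint8))
    for i in range(1,k):
        if s[i,4]>15: print("chip",np.round(W[l==i].mean(0)*1000,1),s[i,4],c[i].round())
E
```

```text
== top
plate [506.4 179.4] [179.9 110.1] 82.63 z [49.9 53.  59.1] 7303
scraper>90 [ 521.7 -230.1] [59.8 25. ] 8.17 z [ 93.1 123.  126.1] 825
grip top [ 521.7 -230.2] [59.8 24.7] 8.17 z [119.4 123.6 126.1] 655
block top [ 468.4 -240.1] [47.  25.3] 8.76 z [75.7 78.8 81.5] 437
foot [ 520.7 -213.5] [133.1  30. ] 8.57 z [ 4.3  7.  10.1] 1107
cheek [ 600.6 -238.6   62.6] 37
cheek [ 455.6 -263.2   62.5] 36
cheek [ 447.3 -216.1   62.5] 41
tray rim [572.3  42.7] [8.7 3.6] 87.79 z [28.9 32.7 34.4] 18
chip [537.7 205.7  57.7] 115 [184. 273.]
chip [527.8 154.8  57.7] 112 [215. 279.]
chip [502.9 125.8  58. ] 37 [232. 294.]
chip [483.5 217.4  57.9] 130 [176. 307.]
chip [481.  173.7  57.9] 122 [203. 308.]
chip [492.3 127.8  57.9] 27 [231. 301.]
chip [482.4 120.9  57.8] 39 [235. 307.]
== scene
plate [509.3 180.2] [181.6 113.4] 82.52 z [49.7 53.9 59.5] 6228
scraper>90 [ 525.9 -227.7] [62.8 25.1] 9.91 z [ 92.3 120.6 126.2] 720
grip top [ 525.  -227.9] [61.1 24.6] 10.32 z [117.6 123.9 126.4] 398
block top [ 576.7 -220. ] [52.5 24.7] 9.36 z [73.8 79.4 82.5] 354
foot [ 502.5 -221.1] [128.5  43. ] 8.97 z [ 4.7  7.4 10.6] 806
cheek [ 450.3 -214.    62.7] 27
cheek [ 603.4 -236.8   63.2] 32
tray rim [571.7  19.7] [71.1 18.3] 69.92 z [28.7 32.6 35.2] 168
chip [495.1 126.4  58.5] 117 [397. 242.]
chip [484.9 175.7  58.6] 123 [428. 246.]
chip [487.1 219.6  58.5] 126 [454. 256.]
chip [531.2 156.8  58.8] 138 [408. 263.]
chip [540.9 207.8  58.6] 149 [439. 278.]
```

Two views agree to about 3 mm. The scraper is at about (523.5, -229) with yaw +8.7°. The plate centre is at about (508, 180) with station yaw -7.4°, and the tray lies on the -y side. I'm moving above the scraper and turning the tool by -6.5°.

Request:
step_arm([
  {"x": 43,"y": 43,"turn": -1},
  {"x": 43,"y": 43,"turn": -1},
  {"x": 43,"y": 43,"turn": -1},
  {"x": 43,"y": 43,"turn": -1},
  {"x": 43,"y": 43,"turn": -1},
  {"x": 43,"y": 43,"turn": -1},
  {"x": 43,"y": 43,"turn": -0.5},
  {"x": 43,"y": 43},
], grip=0)

```text
invalid input at $.commands[0]: expected keys x, y, z, turn
```

Request:
step_arm([
  {"x": 43,"y": 43,"z": 0,"turn": -1},
  {"x": 43,"y": 43,"z": 0,"turn": -1},
  {"x": 43,"y": 43,"z": 0,"turn": -1},
  {"x": 43,"y": 43,"z": 0,"turn": -1},
  {"x": 43,"y": 43,"z": 0,"turn": -1},
  {"x": 43,"y": 43,"z": 0,"turn": -1},
  {"x": 43,"y": 43,"z": 0,"turn": -0.5},
  {"x": 43,"y": 43,"z": 0,"turn": 0},
], grip=0)

```text
time_s: 1.1
eef_pos: [0.5079, -0.2579, 0.2312]
orientation: [0.0, 0.997, 0.075, -0.0]
ft_force: [0.8, -0.6, 0.1]
width: 0.995
```

Request:
step_arm([
  {"x": 16,"y": 30,"z": 0,"turn": 0},
  {"x": 0,"y": 0,"z": -40,"turn": 0},
  {"x": 0,"y": 0,"z": -30,"turn": 0},
  {"x": 0,"y": 0,"z": 0,"turn": 0},
])

```text
time_s: 1.6
eef_pos: [0.5214, -0.2288, 0.1591]
orientation: [-0.001, 0.997, 0.075, -0.002]
ft_force: [0.5, -0.1, 0.5]
width: 1.002
```

Run:
```python
from h import *
f=grab("scene");t=grab("top")
a=cv2.resize(f["color"][60:280,100:300],(400,440)); b=cv2.resize(t["color"][190:390,360:560],(400,400)); b=cv2.copyMakeBorder(b,0,40,0,0,0)
cv2.imwrite("pics/pre.png",np.hstack([a,b])); print(env.read_state()["eef_pos"])
```

```text
[ 0.5232575  -0.22953999  0.1622027 ]
```

View pics/pre.png

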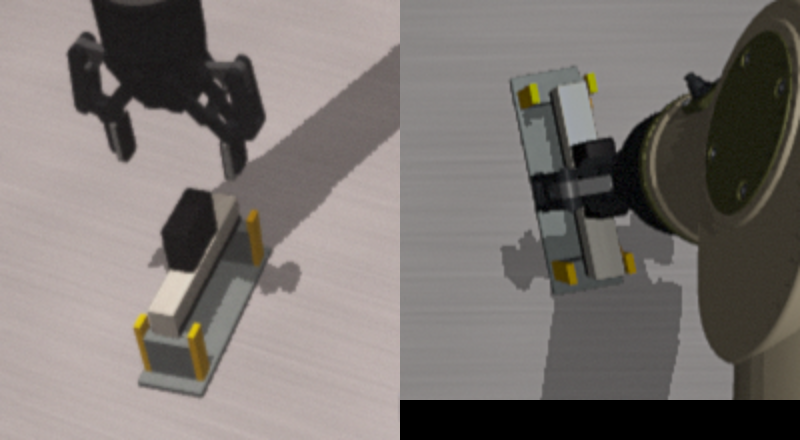

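The crop shows the open fingers straddling the black grip at about (190,230) in the left half, with the jaws across its width. The scraper sits between the four yellow cheeks, so I'll descend and close.

Request:
step_arm([
  {"x": 0,"y": 0,"z": -30,"turn": 0},
  {"x": 0,"y": 0,"z": -25,"turn": 0},
  {"x": 0,"y": 0,"z": -12,"turn": 0},
  {"x": 0,"y": 0,"z": -6,"turn": 0},
  {"x": 0,"y": 0,"z": 0,"turn": 0},
])

```text
time_s: 2.33
eef_pos: [0.5234, -0.2296, 0.089]
orientation: [0.0, 0.997, 0.075, 0.0]
ft_force: [0.0, -0.6, 0.4]
width: 1.0
```

Request:
step_arm([
  {"x": 0,"y": 0,"z": 0,"turn": 0},
  {"x": 0,"y": 0,"z": 0,"turn": 0},
  {"x": 0,"y": 0,"z": 0,"turn": 0},
  {"x": 0,"y": 0,"z": 0,"turn": 0},
  {"x": 0,"y": 0,"z": 0,"turn": 0},
  {"x": 0,"y": 0,"z": 0,"turn": 0},
  {"x": 0,"y": 0,"z": 0,"turn": 0},
], grip=1, newtons=80)

```text
time_s: 3.2
eef_pos: [0.5231, -0.2295, 0.0887]
orientation: [0.0, 0.997, 0.075, 0.0]
ft_force: [-0.6, 0.5, 5.6]
width: 0.274
```

Request:
step_arm([
  {"x": 0,"y": 0,"z": 6,"turn": 0},
  {"x": 0,"y": 0,"z": 15,"turn": 0},
  {"x": 0,"y": 0,"z": 25,"turn": 0},
  {"x": 0,"y": 0,"z": 30,"turn": 0},
  {"x": 0,"y": 0,"z": 25,"turn": 0},
  {"x": 0,"y": 0,"z": 0,"turn": 0},
  {"x": 0,"y": 0,"z": 0,"turn": 0},
])

```text
time_s: 4.08
eef_pos: [0.5224, -0.2293, 0.1884]
orientation: [-0.0, 0.997, 0.075, -0.001]
ft_force: [0.4, 0.3, -5.1]
width: 0.27
```

Run:
```python
from h import *
s=env.read_state(); print(s["ft_force"],s["eef_pos"],s["wrist_torque"])
f=grab("scene"); cv2.imwrite("pics/lift.png",cv2.resize(f["color"][40:280,80:330],(750,720))[:600])
```

```text
[ 0.36341216  0.34349234 -5.08058461] [ 0.52244977 -0.22925039  0.18836952] [ 0.03539227 -0.0398944  -0.03128317]
```

View pics/lift.png

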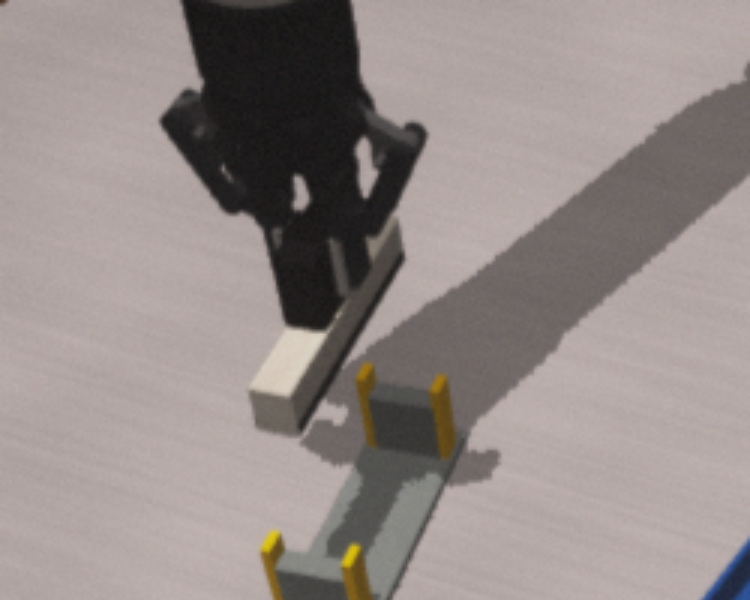

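The scraper is lifted level in the jaws and the empty rest lies below it at (370,500). The blade shows as a thin dark line, so it probably stands out only a little. I'm carrying it to the far end of the plate.

Request:
step_arm([
  {"x": 0,"y": 30,"z": 0,"turn": 0},
  {"x": -1,"y": 55,"z": 0,"turn": -2},
  {"x": -1,"y": 55,"z": 0,"turn": -2},
  {"x": -1,"y": 55,"z": 0,"turn": -2},
  {"x": -1,"y": 55,"z": 0,"turn": -2},
  {"x": -1,"y": 55,"z": 0,"turn": -2},
  {"x": 0,"y": 55,"z": 0,"turn": -2},
  {"x": 0,"y": 50,"z": 0,"turn": -2},
])

```text
time_s: 5.12
eef_pos: [0.5172, 0.1824, 0.1883]
orientation: [0.0, 0.999, -0.047, -0.001]
ft_force: [0.9, -0.2, -4.7]
width: 0.267
```

Request:
step_arm([
  {"x": 0,"y": 40,"z": 0,"turn": -2},
  {"x": 0,"y": 28,"z": 0,"turn": 0},
  {"x": 0,"y": 0,"z": 0,"turn": 0},
  {"x": 0,"y": 0,"z": 0,"turn": 0},
])

```text
time_s: 5.62
eef_pos: [0.5178, 0.2477, 0.1883]
orientation: [0.001, 0.998, -0.065, -0.001]
ft_force: [0.4, -0.2, -4.3]
width: 0.27
```

Request:
step_arm([
  {"x": 0,"y": 4,"z": -30,"turn": 0},
  {"x": 0,"y": 0,"z": -25,"turn": 0},
  {"x": 0,"y": 0,"z": -9,"turn": 0},
  {"x": 0,"y": 0,"z": 0,"turn": 0},
  {"x": 0,"y": 0,"z": 0,"turn": 0},
])

```text
time_s: 6.25
eef_pos: [0.5186, 0.2526, 0.1264]
orientation: [-0.0, 0.998, -0.065, 0.001]
ft_force: [-0.2, 0.7, -5.1]
width: 0.275
```

Run:
```python
from h import *
s=env.read_state(); print(s["ft_force"],s["eef_pos"],s["wrist_torque"])
f=grab("scene"); t=grab("top"); a=cv2.resize(f["color"][170:320,360:520],(400,375),interpolation=cv2.INTER_CUBIC); b=cv2.resize(t["color"][230:380,120:280],(400,375))
cv2.imwrite("pics/above.png",np.hstack([a,b]))
```

```text
[-0.24021995  0.66498115 -5.11340336] [0.51864024 0.25260878 0.12643766] [ 0.04909098  0.00335115 -0.03212819]
```

View pics/above.png

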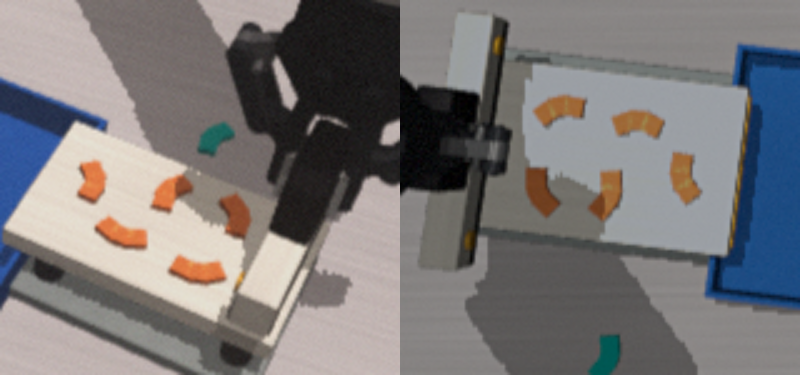

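The blade is parallel to the plate's far edge, and all five chips, for example (170,192) and (235,215) in the left half, are ahead of it on the tray side. Next I'm feeling downward for contact in small steps.

Request:
step_arm([
  {"x": 0,"y": 0,"z": -2,"turn": 0},
  {"x": 0,"y": 0,"z": -1,"turn": 0},
  {"x": 0,"y": 0,"z": 0,"turn": 0},
])

```text
time_s: 6.72
eef_pos: [0.5179, 0.2526, 0.1222]
orientation: [0.0, 0.998, -0.064, -0.0]
ft_force: [0.7, 0.2, -4.2]
width: 0.267
```

Request:
step_arm([
  {"x": 0,"y": 0,"z": -1,"turn": 0},
  {"x": 0,"y": 0,"z": -1,"turn": 0},
  {"x": 0,"y": 0,"z": 0,"turn": 0},
])

```text
time_s: 7.1
eef_pos: [0.518, 0.2526, 0.1202]
orientation: [0.0, 0.998, -0.064, -0.0]
ft_force: [0.9, -0.0, -4.0]
width: 0.271
```

Request:
step_arm([
  {"x": 0,"y": 0,"z": -1,"turn": 0},
  {"x": 0,"y": 0,"z": -1,"turn": 0},
  {"x": 0,"y": 0,"z": 0,"turn": 0},
])

```text
time_s: 7.48
eef_pos: [0.5179, 0.2526, 0.1182]
orientation: [0.0, 0.998, -0.064, -0.0]
ft_force: [0.3, 0.3, -3.8]
width: 0.27
```

Request:
step_arm([
  {"x": 0,"y": 0,"z": -1,"turn": 0},
  {"x": 0,"y": 0,"z": -1,"turn": 0},
  {"x": 0,"y": 0,"z": 0,"turn": 0},
])

```text
time_s: 7.85
eef_pos: [0.5179, 0.2526, 0.1162]
orientation: [0.0, 0.998, -0.064, -0.0]
ft_force: [-0.2, 0.2, -3.2]
width: 0.271
```

Request:
step_arm([
  {"x": 0,"y": 0,"z": -1,"turn": 0},
  {"x": 0,"y": 0,"z": -1,"turn": 0},
  {"x": 0,"y": 0,"z": 0,"turn": 0},
])

```text
time_s: 8.22
eef_pos: [0.5179, 0.2526, 0.1142]
orientation: [0.0, 0.998, -0.064, -0.0]
ft_force: [-0.1, -0.7, -3.4]
width: 0.273
```

Request:
step_arm([
  {"x": 0,"y": 0,"z": -1,"turn": 0},
  {"x": 0,"y": 0,"z": -1,"turn": 0},
  {"x": 0,"y": 0,"z": 0,"turn": 0},
])

```text
time_s: 8.6
eef_pos: [0.518, 0.2525, 0.1122]
orientation: [0.0, 0.998, -0.064, -0.0]
ft_force: [0.5, 0.1, -3.9]
width: 0.271
```

Request:
step_arm([
  {"x": 0,"y": 0,"z": -1,"turn": 0},
  {"x": 0,"y": 0,"z": -1,"turn": 0},
  {"x": 0,"y": 0,"z": 0,"turn": 0},
])

```text
time_s: 8.98
eef_pos: [0.5179, 0.2526, 0.1102]
orientation: [0.0, 0.998, -0.064, -0.0]
ft_force: [-0.2, -0.2, -4.1]
width: 0.27
```

Request:
step_arm([
  {"x": 0,"y": 0,"z": -1,"turn": 0},
  {"x": 0,"y": 0,"z": -1,"turn": 0},
  {"x": 0,"y": 0,"z": 0,"turn": 0},
])

```text
time_s: 9.35
eef_pos: [0.5179, 0.2526, 0.1082]
orientation: [0.0, 0.998, -0.064, -0.0]
ft_force: [0.2, 0.1, -3.3]
width: 0.271
```

Request:
step_arm([
  {"x": 0,"y": 0,"z": -1,"turn": 0},
  {"x": 0,"y": 0,"z": -1,"turn": 0},
  {"x": 0,"y": 0,"z": 0,"turn": 0},
])

```text
time_s: 9.72
eef_pos: [0.5179, 0.2526, 0.1062]
orientation: [0.0, 0.998, -0.064, -0.0]
ft_force: [-0.3, -0.3, -4.0]
width: 0.276
```

Request:
step_arm([
  {"x": 0,"y": 0,"z": -1,"turn": 0},
  {"x": 0,"y": 0,"z": -1,"turn": 0},
  {"x": 0,"y": 0,"z": 0,"turn": 0},
])

```text
time_s: 10.1
eef_pos: [0.5179, 0.2526, 0.1042]
orientation: [0.0, 0.998, -0.064, -0.0]
ft_force: [0.3, 0.3, -4.5]
width: 0.272
```

Request:
step_arm([
  {"x": 0,"y": 0,"z": -1,"turn": 0},
  {"x": 0,"y": 0,"z": -1,"turn": 0},
  {"x": 0,"y": 0,"z": 0,"turn": 0},
])

```text
time_s: 10.48
eef_pos: [0.5179, 0.2526, 0.1022]
orientation: [0.0, 0.998, -0.064, -0.0]
ft_force: [0.1, -1.2, -4.5]
width: 0.269
```

Request:
step_arm([
  {"x": 0,"y": 0,"z": -1,"turn": 0},
  {"x": 0,"y": 0,"z": -1,"turn": 0},
  {"x": 0,"y": 0,"z": 0,"turn": 0},
])

```text
time_s: 10.85
eef_pos: [0.5179, 0.2526, 0.1002]
orientation: [0.0, 0.998, -0.064, -0.0]
ft_force: [0.0, 0.0, -4.0]
width: 0.268
```

Request:
step_arm([
  {"x": 0,"y": 0,"z": -1,"turn": 0},
  {"x": 0,"y": 0,"z": -1,"turn": 0},
  {"x": 0,"y": 0,"z": 0,"turn": 0},
])

```text
time_s: 11.22
eef_pos: [0.518, 0.2526, 0.0985]
orientation: [0.0, 0.998, -0.064, 0.0]
ft_force: [-0.2, 0.4, -1.9]
width: 0.275
```

Request:
step_arm([
  {"x": 0,"y": 0,"z": -0.8,"turn": 0},
  {"x": 0,"y": 0,"z": 0,"turn": 0},
  {"x": 0,"y": 0,"z": 0,"turn": 0},
])

```text
time_s: 11.6
eef_pos: [0.5181, 0.2527, 0.0978]
orientation: [0.0, 0.998, -0.064, 0.0]
ft_force: [-1.2, -1.9, 2.1]
width: 0.268
```

The blade touches at a TCP height of about 98.5 mm, so it stands out about 6 mm. It is now pressing at about 6 N. I'll add a little pressure and begin the wipe.

Request:
step_arm([
  {"x": 0,"y": 0,"z": -0.5,"turn": 0},
  {"x": 0,"y": 0,"z": 0,"turn": 0},
  {"x": -0.1,"y": -1,"z": 0,"turn": 0},
  {"x": -0.4,"y": -3,"z": 0,"turn": 0},
  {"x": -0.5,"y": -4,"z": 0,"turn": 0},
])

```text
time_s: 12.22
eef_pos: [0.5174, 0.2456, 0.0975]
orientation: [-0.001, 0.998, -0.064, 0.001]
ft_force: [0.5, 5.4, 4.7]
width: 0.268
```

Request:
step_arm([
  {"x": -0.6,"y": -5,"z": 0,"turn": 0},
  {"x": -0.7,"y": -5,"z": 0,"turn": 0},
  {"x": -0.7,"y": -5,"z": 0,"turn": 0},
  {"x": -0.7,"y": -5,"z": 0,"turn": 0},
  {"x": -0.6,"y": -5,"z": 0,"turn": 0},
  {"x": -0.7,"y": -5,"z": 0,"turn": 0},
])

```text
time_s: 12.98
eef_pos: [0.5135, 0.215, 0.0975]
orientation: [-0.001, 0.998, -0.064, 0.001]
ft_force: [1.3, 5.7, 4.3]
width: 0.273
```

Request:
step_arm([
  {"x": -0.6,"y": -5,"z": 0,"turn": 0},
  {"x": -0.7,"y": -5,"z": 0,"turn": 0},
  {"x": -0.6,"y": -5,"z": 0,"turn": 0},
  {"x": -0.7,"y": -5,"z": 0,"turn": 0},
  {"x": -0.6,"y": -5,"z": 0,"turn": 0},
  {"x": -0.7,"y": -5,"z": 0,"turn": 0},
  {"x": -0.6,"y": -5,"z": 0,"turn": 0},
])

```text
time_s: 13.85
eef_pos: [0.5089, 0.1801, 0.0975]
orientation: [-0.001, 0.998, -0.064, 0.001]
ft_force: [1.4, 6.2, 4.1]
width: 0.274
```

Run:
```python
from h import *
s=env.read_state(); print(s["ft_force"],s["eef_pos"])
f=grab("scene"); t=grab("top"); a=cv2.resize(f["color"][170:320,340:500],(400,375),interpolation=cv2.INTER_CUBIC); b=cv2.resize(t["color"][230:380,140:300],(400,375))
cv2.imwrite("pics/mid.png",np.hstack([a,b]))
```

```text
[1.43045036 6.19769153 4.05457261] [0.50887996 0.18014843 0.09749325]
```

View pics/mid.png

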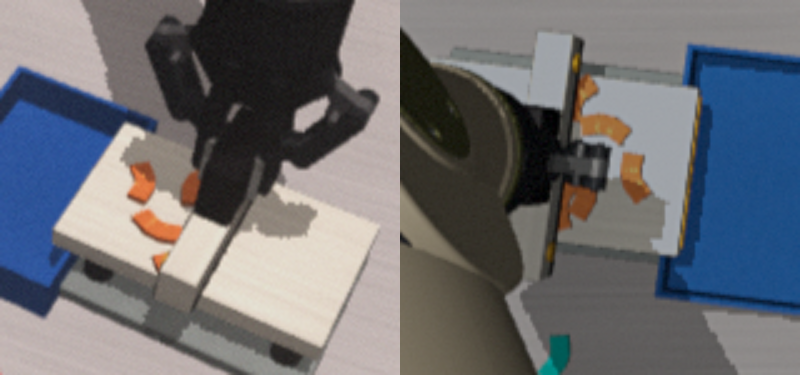

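At mid-plate the chips are bunched ahead of the blade, at (585,90) and (635,178) in the right half, and the plate behind it is clean. Contact is about 8 N, so I'll continue.

Request:
step_arm([
  {"x": -0.6,"y": -5,"z": 0,"turn": 0},
  {"x": -0.7,"y": -5,"z": 0,"turn": 0},
  {"x": -0.6,"y": -5,"z": 0,"turn": 0},
  {"x": -0.7,"y": -5,"z": 0,"turn": 0},
  {"x": -0.6,"y": -5,"z": 0,"turn": 0},
  {"x": -0.7,"y": -5,"z": 0,"turn": 0},
  {"x": -0.6,"y": -5,"z": 0,"turn": 0},
])

```text
time_s: 14.82
eef_pos: [0.5043, 0.1453, 0.0974]
orientation: [-0.001, 0.998, -0.064, 0.001]
ft_force: [0.2, 6.0, 6.1]
width: 0.267
```

Request:
step_arm([
  {"x": -0.6,"y": -5,"z": 0,"turn": 0},
  {"x": -0.7,"y": -5,"z": 0,"turn": 0},
  {"x": -0.6,"y": -5,"z": 0,"turn": 0},
  {"x": -0.7,"y": -5,"z": 0,"turn": 0},
  {"x": -0.6,"y": -5,"z": 0,"turn": 0},
])

```text
time_s: 15.45
eef_pos: [0.5011, 0.1203, 0.0974]
orientation: [-0.001, 0.998, -0.064, 0.0]
ft_force: [0.8, 5.9, 4.5]
width: 0.268
```

Request:
step_arm([
  {"x": -0.6,"y": -5,"z": 0,"turn": 0},
  {"x": -0.7,"y": -5,"z": 0,"turn": 0},
  {"x": -0.6,"y": -5,"z": 0,"turn": 0},
  {"x": -0.7,"y": -5,"z": 0,"turn": 0},
  {"x": -0.4,"y": -3,"z": 0,"turn": 0},
  {"x": 0,"y": 0,"z": 0,"turn": 0},
])

```text
time_s: 16.2
eef_pos: [0.4981, 0.0967, 0.0974]
orientation: [-0.0, 0.998, -0.064, 0.0]
ft_force: [1.0, 4.6, 6.2]
width: 0.268
```

Request:
step_arm([
  {"x": -0.4,"y": -3,"z": 0,"turn": 0},
  {"x": -0.4,"y": -3,"z": 0,"turn": 0},
  {"x": -0.4,"y": -3,"z": 0,"turn": 0},
  {"x": 0,"y": 0,"z": 0,"turn": 0},
])

```text
time_s: 16.7
eef_pos: [0.4959, 0.0866, 0.0964]
orientation: [0.001, 0.998, -0.065, -0.001]
ft_force: [0.3, -0.0, -5.0]
width: 0.269
```

Run:
```python
from h import *
s=env.read_state(); print(s["ft_force"],s["eef_pos"])
f=grab("scene"); t=grab("top"); a=cv2.resize(f["color"][170:320,300:460],(400,375),interpolation=cv2.INTER_CUBIC); b=cv2.resize(t["color"][230:380,180:340],(400,375))
cv2.imwrite("pics/end.png",np.hstack([a,b]))
```

```text
[ 0.29565992 -0.00720215 -4.9883112 ] [0.49587141 0.08655905 0.09635957]
```

View pics/end.png

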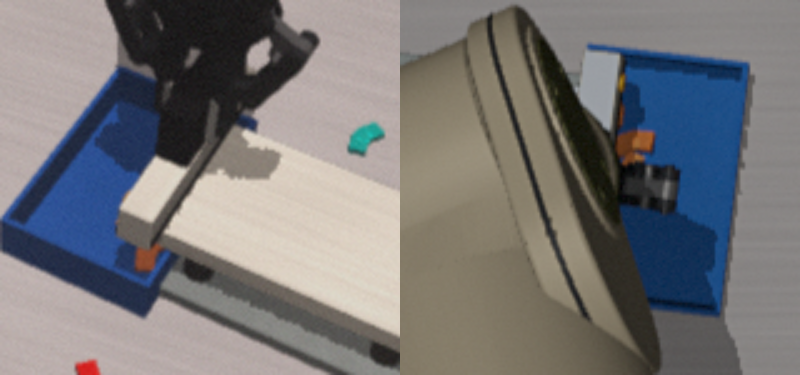

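The force has dropped to hanging weight, so the blade has run off the plate end. The plate top is clean and copper chips show in the tray at (640,145) in the right half. I'll move clear by a few mm, lift, and look.

Request:
step_arm([
  {"x": -0.8,"y": -6,"z": 0,"turn": 0},
  {"x": 0,"y": 0,"z": 15,"turn": 0},
  {"x": 0,"y": 0,"z": 35,"turn": 0},
  {"x": 0,"y": 0,"z": 42,"turn": 0},
  {"x": 0,"y": -40,"z": 0,"turn": 2},
  {"x": 2,"y": -55,"z": 0,"turn": 2},
  {"x": 6,"y": -55,"z": 0,"turn": 3},
  {"x": 6,"y": -55,"z": 0,"turn": 3},
])

```text
time_s: 17.8
eef_pos: [0.5098, -0.1252, 0.1903]
orientation: [0.0, 1.0, 0.024, 0.001]
ft_force: [1.3, -0.4, -3.6]
width: 0.27
```

Request:
step_arm([
  {"x": 6,"y": -50,"z": 0,"turn": 3},
  {"x": 6,"y": -40,"z": 0,"turn": 3},
  {"x": 0,"y": 0,"z": 0,"turn": 0},
  {"x": 0,"y": 0,"z": 0,"turn": 0},
])

```text
time_s: 18.3
eef_pos: [0.5219, -0.2128, 0.1896]
orientation: [-0.0, 0.997, 0.075, 0.0]
ft_force: [-0.2, 0.2, -4.6]
width: 0.266
```

Run:
```python
from h import *
s=env.read_state(); print(s["ft_force"],s["eef_pos"],s["orientation"])
f=grab("scene"); t=grab("top"); a=cv2.resize(f["color"][170:320,300:460],(400,375),interpolation=cv2.INTER_CUBIC); b=cv2.resize(t["color"][230:380,180:340],(400,375))
cv2.imwrite("pics/tray.png",np.hstack([a,b]))
for q in (t,f):
    W=pts(q);hsv=cv2.cvtColor(q["color"],cv2.COLOR_BGR2HSV); m=(hsv[...,0]<16)&(hsv[...,1]>130)&(W[...,1]>-.05)&(W[...,1]<.3)&(W[...,0]<.61)&(W[...,0]>.4)
    k,l,st,c=cv2.connectedComponentsWithStats(m.astype(np.uint8))
    for i in range(1,k):
        if st[i,4]>15:
            p=np.nanmean(W[l==i],0)*1000; d=p[:2]-[508,180]; print(p.round(),st[i,4],"station",np.round([d@[.992,-.129],d@[.129,.992]]))
```

```text
[-0.24738606  0.20632288 -4.57005097] [ 0.52186171 -0.21276781  0.1895774 ] [-2.32215862e-04  9.97177493e-01  7.50796785e-02  1.86318456e-04]
[497.  78.  11.] 505 station [   3. -103.]
[521.  72.  11.] 255 station [  26. -106.]
```

View pics/tray.png

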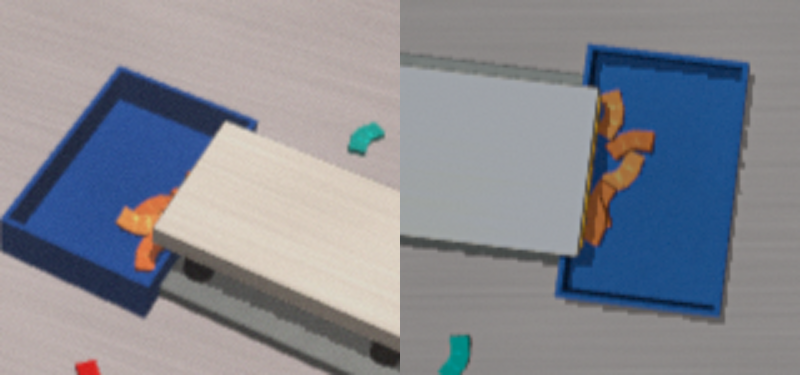

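All five chips lie in the tray in the right half, at about (610,110), (635,140), (622,172), (600,195) and (597,230). Their height is about 11 mm, the plate is clean, and the look-alikes haven't moved. I'm returning the scraper above its rest.

Request:
step_arm([
  {"x": 1,"y": -12,"z": 0,"turn": 0},
  {"x": 0.3,"y": -4.8,"z": 0,"turn": 0},
  {"x": 0,"y": 0,"z": -30,"turn": 0},
  {"x": 0,"y": 0,"z": -25,"turn": 0},
  {"x": 0,"y": 0,"z": 0,"turn": 0},
  {"x": 0,"y": 0,"z": 0,"turn": 0},
])

```text
time_s: 19.15
eef_pos: [0.5237, -0.2305, 0.1352]
orientation: [0.0, 0.997, 0.075, 0.001]
ft_force: [-0.6, 0.2, -2.9]
width: 0.271
```

Run:
```python
from h import *
s=env.read_state(); print(s["ft_force"],s["eef_pos"],s["orientation"])
f=grab("scene");t=grab("top")
a=cv2.resize(f["color"][60:280,100:300],(400,440)); b=cv2.resize(t["color"][190:390,360:560],(400,400)); b=cv2.copyMakeBorder(b,0,40,0,0,0)
cv2.imwrite("pics/place.png",np.hstack([a,b]))
```

```text
[-0.57406252  0.20043317 -2.94966875] [ 0.52369262 -0.23048884  0.13519749] [3.46772690e-04 9.97176459e-01 7.50906678e-02 6.16465259e-04]
```

View pics/place.png

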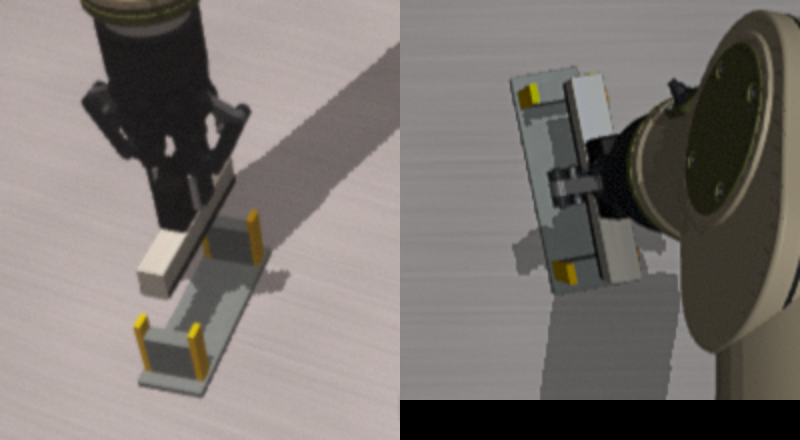

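The scraper is level and parallel to the rest, above the four cheeks. I'm lowering it.

Request:
step_arm([
  {"x": 0,"y": 0.5,"z": -20,"turn": 0},
  {"x": 0,"y": 0,"z": -15,"turn": 0},
  {"x": 0,"y": 0,"z": -6,"turn": 0},
  {"x": 0,"y": 0,"z": -2,"turn": 0},
  {"x": 0,"y": 0,"z": 0,"turn": 0},
])

```text
time_s: 19.88
eef_pos: [0.5234, -0.2298, 0.0914]
orientation: [0.0, 0.997, 0.075, 0.0]
ft_force: [0.0, -0.0, -4.2]
width: 0.276
```

Request:
step_arm([
  {"x": 0,"y": 0,"z": -1,"turn": 0},
  {"x": 0,"y": 0,"z": -1,"turn": 0},
  {"x": 0,"y": 0,"z": -1,"turn": 0},
  {"x": 0,"y": 0,"z": 0,"turn": 0},
])

```text
time_s: 20.38
eef_pos: [0.5233, -0.2298, 0.0887]
orientation: [0.0, 0.997, 0.075, 0.0]
ft_force: [-3.3, 1.1, 4.2]
width: 0.269
```

Seated: the force went from -4 N to +4 N at the original height. Releasing.

Request:
step_arm([
  {"x": 0,"y": 0,"z": 0,"turn": 0},
  {"x": 0,"y": 0,"z": 0,"turn": 0},
  {"x": 0,"y": 0,"z": 0,"turn": 0},
  {"x": 0,"y": 0,"z": 0,"turn": 0},
  {"x": 0,"y": 0,"z": 0,"turn": 0},
  {"x": 0,"y": 0,"z": 0,"turn": 0},
  {"x": 0,"y": 0,"z": 0,"turn": 0},
], grip=0)

```text
time_s: 21.25
eef_pos: [0.5231, -0.2297, 0.088]
orientation: [0.0, 0.997, 0.075, -0.0]
ft_force: [0.4, 0.4, 0.1]
width: 1.0
```

Request:
step_arm([
  {"x": 0,"y": 0,"z": 10,"turn": 0},
  {"x": 0,"y": 0,"z": 25,"turn": 0},
  {"x": 0,"y": 0,"z": 40,"turn": 0},
  {"x": 0,"y": 0,"z": 40,"turn": 0},
  {"x": -40,"y": -40,"z": 0,"turn": 0},
  {"x": -43,"y": -43,"z": 0,"turn": 0},
  {"x": -43,"y": -43,"z": 0,"turn": 0},
  {"x": -43,"y": -43,"z": 0,"turn": 0},
])

```text
time_s: 22.25
eef_pos: [0.3527, -0.3999, 0.2041]
orientation: [0.001, 0.997, 0.075, 0.0]
ft_force: [0.8, -0.3, -0.2]
width: 0.999
```

Request:
step_arm([
  {"x": -43,"y": -43,"z": 0,"turn": 0},
  {"x": -43,"y": -43,"z": 0,"turn": 0},
  {"x": -40,"y": -40,"z": 0,"turn": 0},
  {"x": 0,"y": 0,"z": 0,"turn": 0},
  {"x": 0,"y": 0,"z": 0,"turn": 0},
])

```text
time_s: 22.88
eef_pos: [0.2287, -0.5244, 0.2035]
orientation: [0.0, 0.997, 0.075, 0.0]
ft_force: [1.3, 0.0, -0.6]
width: 0.998
```

Run:
```python
from m import *
s=env.read_state(); print(s["time_s"],s["eef_pos"],s["width"])
for n in("top","scene"):
    f=grab(n); cv2.imwrite(f"pics/{n}9.png",f["color"]); W=pts(f); hsv=cv2.cvtColor(f["color"],cv2.COLOR_BGR2HSV).astype(int); H,S,V=[hsv[...,i] for i in range(3)]; x,y,z=W[...,0],W[...,1],W[...,2]
    sc=(x>.3)&(x<.75)&(y>-.4)&(y<-.15)
    rect(W[clean(sc&(z>.117))],"grip top"); rect(W[clean(sc&(z>.072)&(z<.086)&(V>90))],"block top")
    m=(H<16)&(S>130)&(y>-.05)&(y<.3)&(x<.6)&(x>.4); P=W[m]; d=P[:,:2]-[.508,.18]; Y=d@[.129,.992]; X=d@[.992,-.129]
    print("copper px",len(P),"station x",X.min(),X.max(),"y",np.percentile(Y,[0,5,50,95,100]).round(3),"zmax",P[:,2].max())
    o=np.load(f"{n}0.npz")["color"]; print("diff bystanders",[(cv2.absdiff(o,f["color"]).max(2)[a:b,c:e]>60).sum() for a,b,c,e in ([(110,175,175,460)] if n=="top" else [(280,460,100,410)])])
a=cv2.imread("pics/scene9.png"); cv2.imwrite("pics/fin.png",a)
```

```text
22.875 [ 0.22865835 -0.52441687  0.20350257] 0.9978298459238861
grip top [ 521.7 -229.3] [59.7 25.2] 9.55 z [119.1 123.5 126.6] 661
block top [ 468.2 -238.1] [47.  23.7] 8.86 z [75.8 78.8 81.7] 442
copper px 516 station x -0.04957051599457675 0.0536880049788695 y [-0.127 -0.121 -0.101 -0.091 -0.087] zmax 0.04393987885769368
diff bystanders [np.int64(0)]
grip top [ 524.7 -227.4] [62.  24.5] 8.9 z [117.8 123.8 126.4] 399
block top [ 576.8 -219.3] [52.2 24.3] 8.99 z [73.5 79.1 82.2] 357
copper px 264 station x -0.011530481141123209 0.058371070093451036 y [-0.125 -0.121 -0.106 -0.091 -0.087] zmax 0.036553243833077564
diff bystanders [np.int64(0)]
```

View pics/fin.png

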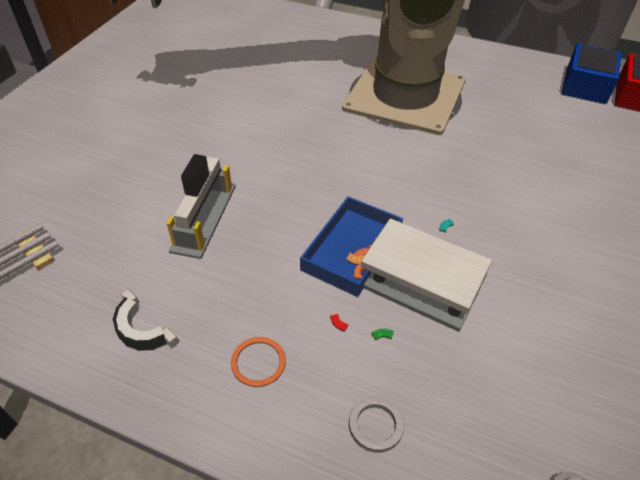

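Run:
```python
from h import *
f=grab("top"); W=pts(f); hsv=cv2.cvtColor(f["color"],cv2.COLOR_BGR2HSV).astype(int); H,S=hsv[...,0],hsv[...,1]; x,y,z=[W[...,i] for i in range(3)]
m=(H<16)&(S>130)&(y>-.05)&(y<.3)&(x<.6)&(x>.4)
print("z pct",np.percentile(z[m],[50,80,90,95,98]).round(3))
b=cv2.resize(f["color"][258:338,235:300],(650,600)[:2],interpolation=cv2.INTER_CUBIC); cv2.imwrite("pics/chips.png",b[:600])
for q in np.argwhere(m&(z>.028)): print(q,W[tuple(q)].round(3))
```

```text
z pct [0.011 0.014 0.015 0.016 0.017]
```

View pics/chips.png

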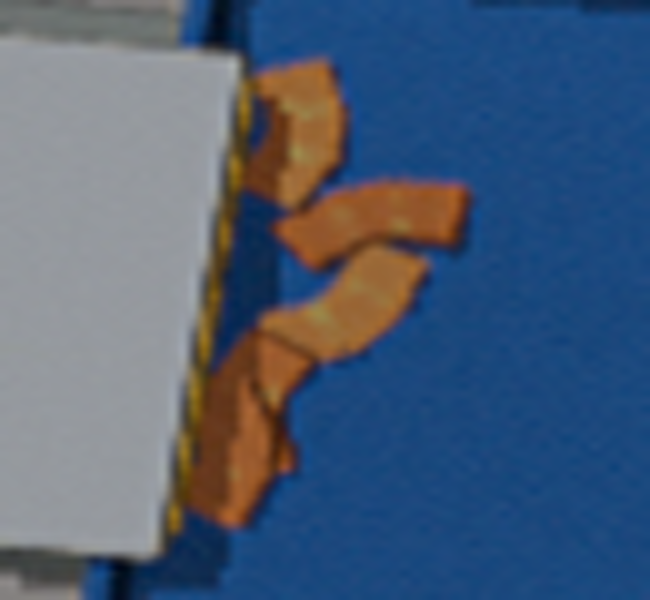

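The close crop shows five separate chips, at about (305,130), (375,220), (350,305), (240,430) and (285,390). All lie low in the tray with tops at or below about 17 mm. Handing in.

```bash
python3 -c "
from cell import env
print(env.sign_off())"
```

```text
the job is handed in; nothing more can be done
None
```

The job is done and handed in at about 23 s; the hand-in reports no verdict. I took the scraper from its rest and found the blade by touch; it stands out about 6 mm. I set it down about 73 mm from the plate's middle, behind all the chips. I wiped the full length at about 8–10 N contact, well under 25 N at every reading, and set the scraper back on its rest.

**Last checks:**
- **Chips:** All five lie in the blue tray with tops about 17 mm or lower, about 87–127 mm from the plate's middle on the tray side. One of my copper masks gave a single reading of 44 mm. A repeat found no pixel above 28 mm, so I took it for noise at the plate's edge.
- **Scraper:** It sits within about 2 mm of where it started. Its direction matches to about 1°, except one grip measurement 1.4° off, and the gripper is open and well clear.
- **Bystanders:** There was no image change around the centering ring, the gasket or the clamp half, and the coloured look-alikes look unmoved in the final view.

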